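# Put the box away in the tilt-out bin

### The arm

A 6-joint arm with a two-finger parallel gripper is mounted at the origin on a cart in front of the work surface, level with it; the furniture and walls round the work are solid. World frame = base frame: x ahead of the robot, y to its left, z up, the work surface at z = 0. Lengths are in m, angles in rad, forces in N, time in s.
With the tool pointing down it reaches from about 0.25 to 0.725 m from the base axis. Payload 4 kg.
Tool frame: the origin (TCP) lies midway between the tips of the shut fingers; the grasp point (between the pads) lies bot.pinch_z behind it (bot.pinch_z is the distance from the TCP to the grasp point, in m); z points along the fingers, y is the line along which they close (so a half turn about z gives the same grasp; the last joint's range is limited). The gripper opens to 85 mm and grips with 20 to 120 N. Pads are 22 mm wide; open, the fingers measure 114 mm over their backs; the gripper's body (76 mm by 85 mm) begins 54 mm behind the grasp point. The pads swing forward as they close: fully open they stand 13 mm farther back than shut.
Start: joints at [1.306, 0.241, 0.005, 1.335, 0, 1.571], TCP at [0.131, 0.483, 0.231] pointing down, gripper open.
Joint ranges: [-2.72, 2.72], [-1.05, 1.87], [-1.09, 1.28], [-1.99, 2.15], [-1.42, 1.44], [-3.14, 3.14]. Speed limits (rad/s): [2.79, 2.79, 3.14, 3.14, 3.14, 3.14].

### API

Orientations are given as a unit quaternion [x, y, z, w].
In Python, from workcell import bot gives the robot as it stands.
- The arm moves only by the shell command python3 jog.py 'ROWS'. ROWS is a JSON list of rows, 1 to 10 of them, each of 7 numbers: a rotation vector rx, ry, rz in rad, then dx, dy, dz in m, then the finger opening in m; each row is the pose to reach, as a shift and turn from the pose commanded when the command began, along the tool's axes at that moment; what a row does not reach only later rows make up. A row lasts 1/8 s, in which the tool goes at most 0.0625 m and 0.188 rad, less where a joint would pass 70% of its speed; a pose out of reach is approached as far as the arm can. The fingers move at their own pace and stop on an object; the grip force is fixed at half the most. Time passes only in rows, so rows that do not move let the fingers close. It prints the time, the measured TCP pose, the force, the opening and the grip force at its end.
- bot.get_obs(): the state, without advancing time (a new reading comes with each control period).
- bot.camera(name): name is "side" or "top" or "wrist"; returns the picture (420x560x3 uint8, red, green, blue); there is no depth.
- bot.calibration(name): a dict with "mtx" (3x3 intrinsics, pixels), "R" (3x3) and "t" (3): a world point X has camera coordinates R X + t. Camera axes: x right, y down, z forward; pixel columns grow to the right and rows downward; lengths in m; the calibration is good to about 2 mm. A picture is of the moment at which its call begins: read the wrist's pose just before it. calibration takes no time and is no camera call; for the wrist camera it gives the pose at the moment of the call.
- bot.job_done(): hands the job in; it is judged then, once.
The state is a dict: "clock": time; "joint_pos": joint angles; "joint_vel": joint speeds; "tau": joint torques, N m; "eef_pos": TCP position; "tool_rot": TCP orientation; "ft_force": force on the tool from outside, world axes, zero at the start; "ft_torque": the same for the moment, N m; "grip_width": finger opening in m; "grasp_force": force on a finger pad.
Only numpy, scipy, OpenCV 4.12 (cv2) and the standard library are available. Lean on these libraries where they do the work, as an engineer would, in place of code of your own. Each camera call takes 0.05 s, during which the arm holds its last target. There are 200 camera calls.

### The job

Put the small flat cardboard box away in the wide tilt-out bin: tip that bin all the way forward by its handle, lay or drop the box in through its open top, then push the bin back until it clicks fully shut with the box inside. Leave the narrow bin shut, and do not disturb the tape roll and the other loose things on the bench.

Things in the scene. Friction and masses are not known exactly. Their poses are not given: they have to be found in the camera images.
- wide_unit: The wide tilt-out bin unit: a grey steel box 180 mm wide, 160 deep, 207 high, fixed to the bench, with one white plastic bin. Origin: centre of its underside; -x is its front face (80 mm from the origin), which looks to the robot; z up.
- narrow_unit: The narrow tilt-out bin unit: a grey steel box 110 mm wide, 160 deep, 207 high, fixed to the bench, with one white plastic bin. Origin: centre of its underside; -x is its front face (80 mm from the origin), which looks to the robot; z up. Otherwise like the wide unit. Either unit may stand to the left or the right of the other.
- wide_bin (a joint): Tilt of the wide bin about the pivot at the bottom edge of its front: 0 = shut; the top tips out to the robot as it grows; stop at 0.85. Below 0.09 a spring roller resists, about 5 N at the handle either way, until it clicks home at 0; let go short of that it hangs ajar near 0.09. Let go below 0.3 it falls back to there; above 0.65 it falls on to the stop and stays.
- narrow_bin (a joint): Tilt of the narrow bin about the pivot at the bottom edge of its front: 0 = shut; the top tips out to the robot as it grows; stop at 0.85. Same catch as the wide bin.
- wide_handle (a point): Middle of the wide bin's handle, a level steel bar 10 mm thick, 90 mm long along the unit's y, on two slanting legs; moves with the bin. Shut, it is 50 mm in front of the face (45 mm free behind the bar) and 197 mm above the bench, 172 mm above the pivot. At the stop it is about 162 mm in front of the face and 101 mm above the bench.
- wide_hinge (a point): Middle of the wide bin's pivot line, in the plane of the unit's face, 25 mm above the bench (does not move); the line runs along the unit's y.
- wide_floor (a point): Centre of the wide bin's inner floor, tips with the bin: x to the back, z to its open top; 60 mm behind and 4 mm above the pivot. Inside, the bin is 160 mm wide, 120 deep; front wall 150 high, back wall 100. At the stop its open top spans from 113 mm in front of the face to the face; front rim 124 mm, back rim 170 mm above the bench.
- fuse_box: Small flat closed cardboard box, 50 (x) by 75 (y) by 22 mm high, about 80 g. Origin: centre of its underside. Lies flat on the bench at the start, left of the units.
- tape_roll: Roll of black tape lying flat, 84 mm across, 25 high; leave it. Origin: centre of its underside.
- driver_yellow: Screwdriver with a yellow handle, about 150 mm long, lying near the front edge of the bench; leave it. Origin: under its middle.
- kapton_roll: Roll of amber tape, 68 mm across, 19 high, to the far left; leave it.
- solder_reel_b: Small reel of wire, 61 mm across, 26 high, to the far left; leave it.
- side_cutter: Side cutter with blue grips, 127 mm long, to the right; leave it.

How it is judged:
By the outcome, as a careful person would: the job done as asked, in the order asked, and still so for the second after the job is handed in, with the robot touching nothing.
It also fails if it takes over 72 s, if anything falls off the work surface, if the arm or the gripper's body presses on something with over 40 N, if the wrist force passes 120 N, or if a joint passes its speed limit or range.

## Working session

There is one attempt and no reset: what is moved stays moved. The work goes in short steps, Python scripts to look and compute and a shell command to move; the robot and the scene stay as the last step left them, time stands still between calls to the robot, and variables do not carry over. Pictures are saved under pics/ and viewed, at most 10 in all, crops included, and the job is handed in when it is done.

```bash
ls; mkdir -p pics
python3 - <<'E'
from workcell import bot
import cv2,numpy as np
for n in("top","side"):
    cv2.imwrite(f"pics/{n}0.png",cv2.cvtColor(bot.camera(n),cv2.COLOR_RGB2BGR))
    c=bot.calibration(n);print(n,c["mtx"].round(1).tolist(),(-c["R"].T@c["t"]).round(3),c["R"][2].round(2))
o=bot.get_obs();print(bot.pinch_z,o)
E
```

```text
jog.py
pics
workcell.py
top [[452.3, 0.0, 280.0], [0.0, 452.3, 207.1], [0.0, 0.0, 1.0]] [-0.393 -0.407  1.432] [ 0.57  0.29 -0.77]
side [[512.2, 0.0, 278.7], [0.0, 512.2, 211.5], [0.0, 0.0, 1.0]] [-0.866  0.964  1.103] [ 0.73 -0.47 -0.5 ]
0.0187 {'clock': 0.1, 'joint_pos': array([1.30600648e+00, 2.41324521e-01, 3.85824104e-03, 1.33520242e+00,
       1.24063788e-05, 1.57080378e+00]), 'joint_vel': array([-1.30856396e-03,  9.64278869e-05,  2.78656649e-03, -8.36266659e-05,
        1.21024232e-03,  6.03591536e-04]), 'tau': array([-1.40027769e-04, -3.73138082e+01,  2.53010416e+01,  1.08607637e-02,
       -4.10925975e-05, -5.84979873e-06]), 'eef_pos': array([0.13070122, 0.48202757, 0.23050826]), 'tool_rot': array([ 1.32012123e-01,  9.91247660e-01, -9.27176228e-04, -1.29730146e-04]), 'ft_force': array([-0.39162782,  0.12712048,  0.77202171]), 'ft_torque': array([-0.01292434,  0.00900871,  0.03375287]), 'grasp_force': 0.0, 'grip_width': 0.08547098432779762}
```

View pics/top0.png

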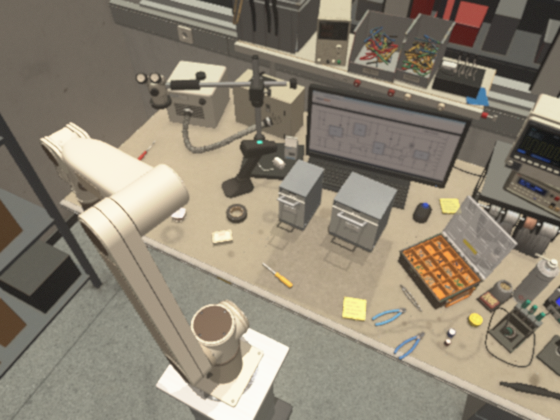

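View pics/side0.png

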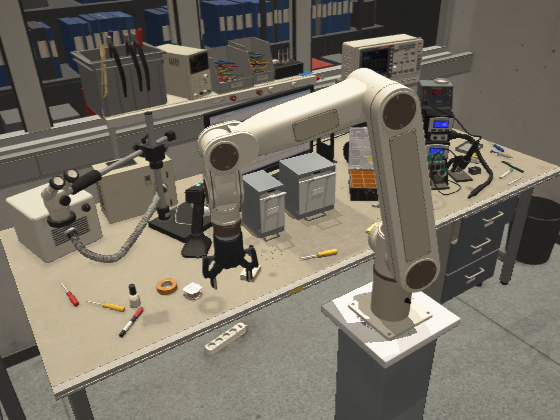

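The top view shows the small box at about (222,237), the tape roll at (236,213), the narrow unit at (300,195) and the wide unit at (360,210), to the right. I'll enlarge both.

Run:
```python
import cv2,numpy as np
a=cv2.imread("pics/top0.png")[150:290,200:400];cv2.imwrite("pics/top0c.png",cv2.resize(a,None,fx=4,fy=4,interpolation=cv2.INTER_CUBIC))
a=cv2.imread("pics/side0.png")[145:285,190:350];cv2.imwrite("pics/side0c.png",cv2.resize(a,None,fx=4,fy=4,interpolation=cv2.INTER_CUBIC))
```

```text
(no output)
```

View pics/top0c.png

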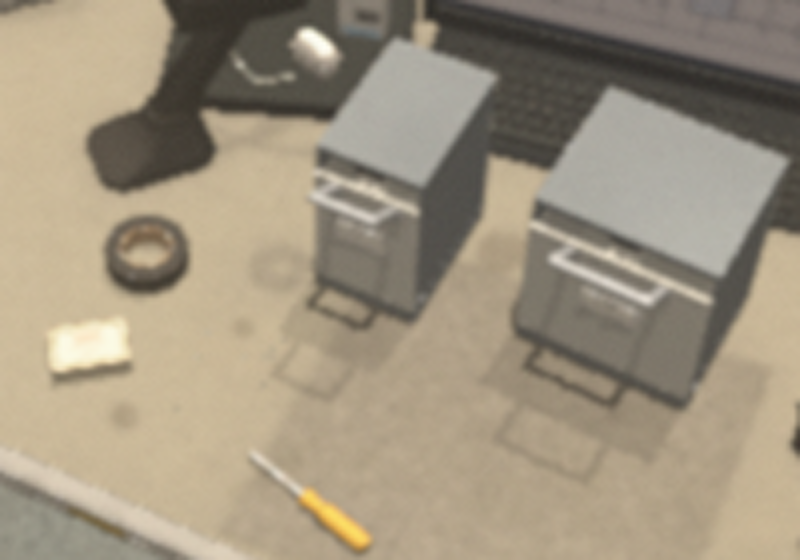

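View pics/side0c.png

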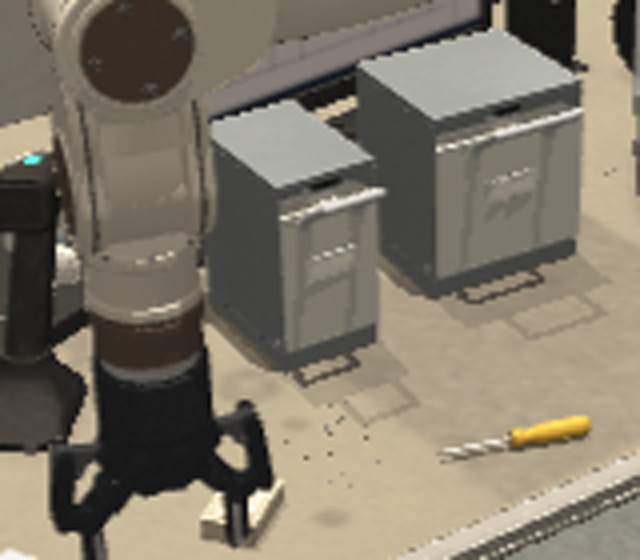

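Crop readings:
- **Wide unit top corners:** (538,203), (722,275), (612,88) and (788,160).
- **Handle bar ends:** (553,258) and (657,300).
- **Box top:** about (47,332), (123,320), (130,357) and (55,371).

```bash
cat > h.py <<'E'
from workcell import bot
import numpy as np
from scipy.spatial.transform import Rotation as Rn
def ray(n,uv,z,c=None):
    c=c or bot.calibration(n); d=c["R"].T@np.linalg.solve(c["mtx"],[*uv,1]); o=-c["R"].T@c["t"]
    return o+d*(z-o[2])/d[2]
def proj(n,X):
    c=bot.calibration(n);p=c["mtx"]@(c["R"]@np.array(X)+c["t"]);return p[:2]/p[2]
def to_tool(P,R=None):
    "shift (tool axes) and rotvec to reach TCP P, rotation R"
    o=bot.get_obs();R0=Rn.from_quat(o["tool_rot"])
    return R0.inv().apply(np.array(P)-o["eef_pos"]).round(4),None if R is None else (R0.inv()*R).as_rotvec().round(4)
E
python3 - <<'E'
from h import *
f=lambda p:((p[0]+.5)/4-.5+200,(p[1]+.5)/4-.5+150)
for n,z,P in(("unit",.207,[(538,203),(722,275),(788,160),(612,88)]),("handle",.2,[(553,258),(657,300)]),("box",.022,[(47,332),(123,320),(130,357),(55,371)]),("narrow",.207,[(318,147),(422,185),(496,77),(398,40)]),("nhandle",.2,[(312,197),(380,222)]),("driver",.01,[(250,453),(365,548)]),("tape",.012,[(147,253)])):
    X=np.array([ray("top",f(p),z) for p in P]);print(n,X[:,:2].round(3).tolist(),X.mean(0).round(3), np.linalg.norm(X-np.roll(X,-1,0),axis=1).round(3))
g=lambda p:((p[0]+.5)/4-.5+190,(p[1]+.5)/4-.5+145)
for n,z,P in(("sunit",.207,[(358,68),(437,122),(581,80),(497,30)]),("shandle",.2,[(440,148),(580,112)]),("bottom",0.,[(430,295),(578,252)])):
    X=np.array([ray("side",g(p),z) for p in P]);print(n,X[:,:2].round(3).tolist(),X.mean(0).round(3), np.linalg.norm(X-np.roll(X,-1,0),axis=1).round(3))
E
```

```text
unit [[0.628, -0.102], [0.624, -0.275], [0.778, -0.285], [0.791, -0.11]] [ 0.705 -0.193  0.207] [0.173 0.154 0.176 0.163]
handle [[0.581, -0.136], [0.578, -0.233]] [ 0.58  -0.185  0.2  ] [0.097 0.097]
box [[0.417, 0.306], [0.462, 0.247], [0.427, 0.219], [0.381, 0.274]] [0.422 0.261 0.022] [0.074 0.045 0.072 0.048]
narrow [[0.6, 0.104], [0.601, -0.001], [0.756, -0.006], [0.759, 0.098]] [0.679 0.049 0.207] [0.104 0.155 0.104 0.159]
nhandle [[0.549, 0.084], [0.55, 0.017]] [0.55 0.05 0.2 ] [0.067 0.067]
driver [[0.39, 0.069], [0.348, -0.07]] [ 0.369 -0.001  0.01 ] [0.145 0.145]
tape [[0.552, 0.274]] [0.552 0.274 0.012] [0.]
sunit [[0.781, -0.098], [0.627, -0.091], [0.62, -0.267], [0.773, -0.274]] [ 0.7   -0.182  0.207] [0.153 0.176 0.154 0.176]
shandle [[0.59, -0.068], [0.573, -0.228]] [ 0.582 -0.148  0.2  ] [0.161 0.161]
bottom [[0.642, -0.091], [0.623, -0.273]] [ 0.632 -0.182  0.   ] [0.183 0.183]
```

```bash
cat >> h.py <<'E'
def down(yaw): # tool y at yaw, z down
    c,s=np.cos(yaw),np.sin(yaw); y=np.array([c,s,0]);z=np.array([0,0,-1.]);return Rn.from_matrix(np.c_[np.cross(y,z),y,z])
YAW=-.035; F=np.array([.626,-.184]); ux=np.array([np.cos(YAW),np.sin(YAW)])
def unit(d,z,l=0): # d in front of the face, l left
    return np.r_[F-ux*d+l*np.array([-ux[1],ux[0]]),z]
E
python3 -c "
from h import *
print(unit(.05,.29),to_tool(unit(.05,.29),down(YAW)))"
```

```text
[ 0.57603062 -0.18225036  0.29      ] (array([-0.6037, -0.5247, -0.0585]), array([-1.600e-03,  1.200e-03,  1.341e+00]))
```

```bash
R='[0,0,1.34,-0.604,-0.525,-0.0585,0.035]'; python3 jog.py '[[0,0,0.5,-0.2,-0.17,-0.058,0.035],[0,0,1.34,-0.604,-0.525,-0.0585,0.035],[0,0,1.34,-0.604,-0.525,-0.0585,0.035],[0,0,1.34,-0.604,-0.525,-0.0585,0.035],[0,0,1.34,-0.604,-0.525,-0.0585,0.035],[0,0,1.34,-0.604,-0.525,-0.0585,0.035],[0,0,1.34,-0.604,-0.525,-0.0585,0.035],[0,0,1.34,-0.604,-0.525,-0.0585,0.035],[0,0,1.34,-0.604,-0.525,-0.0585,0.035],[0,0,1.34,-0.604,-0.525,-0.0585,0.035]]'
python3 -c "
from h import *
print(to_tool(unit(.05,.29),down(YAW)))"
```

```text
clock: 1.35
eef_pos: [0.4782, -0.0364, 0.2788]
tool_rot: [0.719, 0.695, 0.0, -0.0]
ft_force: [1.4, 0.6, 0.4]
grip_width: 0.0348
grasp_force: 0.0
(array([-0.1424,  0.1028, -0.0113]), array([-0.0003, -0.0004,  0.0006]))
```

```bash
python3 jog.py '[[0,0,0,-0.05,0.035,-0.01,0.035],[0,0,0,-0.1,0.07,-0.011,0.035],[0,0,0,-0.1424,0.1028,-0.011,0.035],[0,0,0,-0.1424,0.1028,-0.011,0.035],[0,0,0,-0.1424,0.1028,-0.011,0.035]]'
python3 - <<'E'
from h import *
import cv2
print(to_tool(unit(.05,.29),down(YAW)))
c=bot.calibration("wrist");im=bot.camera("wrist")
cv2.imwrite("pics/w1.png",cv2.cvtColor(im,cv2.COLOR_RGB2BGR))
for l in(-.045,0,.045):print(proj("wrist",unit(.05,.197,l)).round(0))
E
```

```text
clock: 1.98
eef_pos: [0.5749, -0.18, 0.289]
tool_rot: [0.719, 0.695, -0.0, -0.001]
ft_force: [-0.5, -0.1, -0.2]
grip_width: 0.0346
grasp_force: 0.0
(array([-0.0022,  0.0012, -0.001 ]), array([-0.0023, -0.001 ,  0.0006]))
[284. 260.]
[284. 212.]
[285. 159.]
```

View pics/w1.png

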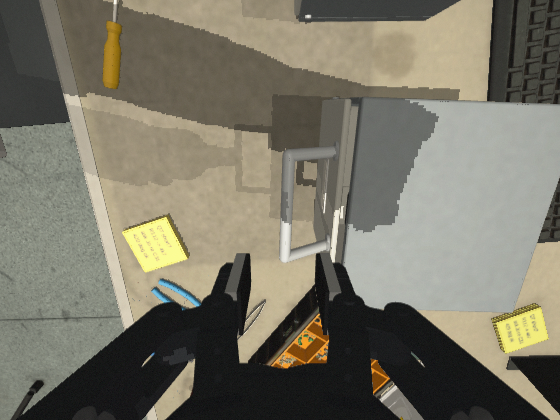

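The handle bar runs from (289,150) to (286,262). That is about 3 mm nearer the unit and 5 mm further left than I predicted, so I'll correct for that. The fingers straddle it well.

```bash
sed -i 's/F=np.array(\[.626,-.184\])/F=np.array([.629,-.180])/' h.py
python3 - <<'E'
from h import *
print(to_tool(unit(.05,.172),down(YAW)))
r=np.hypot(.172,.05);a0=np.arctan2(.05,.172)
p0=np.array([.05,.197])
for t in(.1,.2,.3,.4,.5,.6,.7,.8,.85):
    p=np.array([r*np.sin(a0+t),.025+r*np.cos(a0+t)]);print(t,(p-p0).round(3))
E
```

```text
(array([0.0013, 0.0043, 0.1178]), array([-0.0011, -0.0006,  0.0016]))
0.1 [ 0.017 -0.006]
0.2 [ 0.033 -0.013]
0.3 [ 0.049 -0.022]
0.4 [ 0.063 -0.033]
0.5 [ 0.076 -0.045]
0.6 [ 0.088 -0.058]
0.7 [ 0.099 -0.073]
0.8 [ 0.108 -0.088]
0.85 [ 0.112 -0.096]
```

```bash
python3 jog.py '[[0,0,0,0.001,0.004,0.03,0.035],[0,0,0,0.001,0.004,0.06,0.035],[0,0,0,0.001,0.004,0.09,0.035],[0,0,0,0.001,0.004,0.118,0.035],[0,0,0,0.001,0.004,0.118,0.03],[0,0,0,0.001,0.004,0.118,0.03]]'
python3 jog.py '[[0,0,0,0,-0.012,0,0.03],[0,0,0,0,-0.022,0.003,0.03],[0,0,0,0,-0.035,0.008,0.03],[0,0,0,0,-0.048,0.014,0.03],[0,0,0,0,-0.06,0.022,0.03],[0,0,0,0,-0.074,0.033,0.03],[0,0,0,0,-0.087,0.045,0.03],[0,0,0,0,-0.099,0.058,0.03],[0,0,0,0,-0.11,0.072,0.03],[0,0,0,0,-0.115,0.078,0.03]]'
```

```text
clock: 2.78
eef_pos: [0.58, -0.1787, 0.1739]
tool_rot: [0.719, 0.695, 0.001, 0.001]
ft_force: [-0.0, -0.5, 0.3]
grip_width: 0.0297
grasp_force: 0.0
clock: 4.03
eef_pos: [0.4633, -0.1754, 0.0941]
tool_rot: [0.719, 0.695, -0.0, -0.0]
ft_force: [-0.0, 0.1, 0.4]
grip_width: 0.03
grasp_force: 0.0
```

```bash
python3 jog.py '[[0,0,0,0,0,0,0.035],[0,0,0,0,0,0,0.035],[0,0,0,0,0,0,0.035],[0,0,0,0,0,0,0.035]]'
python3 - <<'E'
from h import *
import cv2
cv2.imwrite("pics/s2.png",cv2.resize(cv2.cvtColor(bot.camera("side"),cv2.COLOR_RGB2BGR)[145:285,190:370],None,fx=4,fy=4,interpolation=cv2.INTER_CUBIC))
for l in(-.045,.045):print(4*(proj("side",unit(.162,.101,l))-[190,145]))
E
```

```text
clock: 4.53
eef_pos: [0.4649, -0.1755, 0.0942]
tool_rot: [0.719, 0.695, 0.0, 0.0]
ft_force: [-0.1, -0.1, 0.1]
grip_width: 0.0352
grasp_force: 0.0
[636.83608854 241.52670872]
[563.20642661 266.94451922]
```

View pics/s2.png

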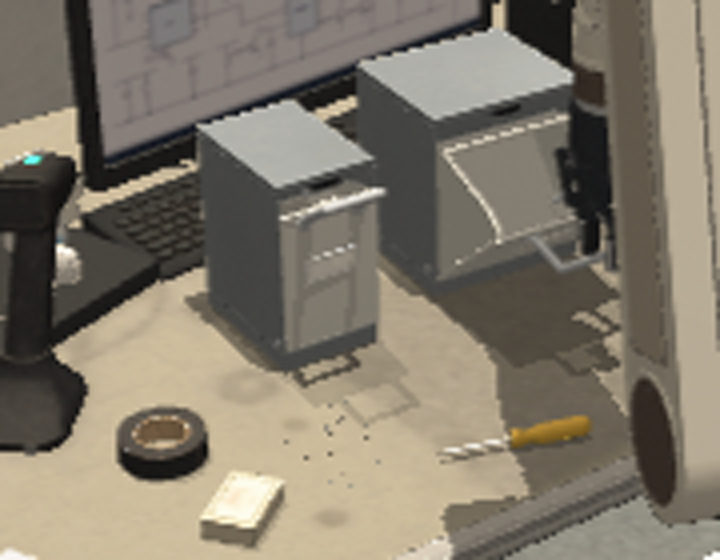

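The bin is at its stop: the handle corner is at (565,270) and the prediction was (563,267). The box top in this view is at about (240,472), (284,485), (247,530) and (202,514), which gives a second measurement.

```bash
python3 jog.py '[[0,0,0,0,0,-0.05,0.035],[0,0,0,0,0,-0.1,0.06],[0,0,0,0,0,-0.13,0.085],[0,0,0,0,0,-0.13,0.085]]'
python3 - <<'E'
from h import *
g=lambda p:((p[0]+.5)/4-.5+190,(p[1]+.5)/4-.5+145)
X=np.array([ray("side",g(p),.022) for p in [(240,472),(284,485),(247,530),(202,514)]]);print(X[:,:2].round(3).tolist(),X.mean(0).round(3), np.linalg.norm(X-np.roll(X,-1,0),axis=1).round(3))
d=X[2]-X[1]+X[3]-X[0];print("long dir",np.degrees(np.arctan2(d[1],d[0])))
print(to_tool([.423,.262,.2],down(.65)))
E
```

```text
clock: 5.08
eef_pos: [0.4664, -0.1761, 0.2269]
tool_rot: [0.719, 0.695, 0.001, 0.003]
ft_force: [-0.4, -0.1, 0.3]
grip_width: 0.0845
grasp_force: 0.0
[[0.458, 0.247], [0.419, 0.225], [0.381, 0.285], [0.424, 0.306]] [0.42  0.266 0.022] [0.045 0.071 0.047 0.068]
long dir 121.0251474187013
(array([ 0.4365, -0.0584,  0.0256]), array([ 0.0052,  0.0041, -0.6839]))
```

```bash
python3 jog.py '[[0,0,-0.2,0.12,-0.015,0,0.085],[0,0,-0.4,0.24,-0.03,0.01,0.085],[0,0,-0.6,0.36,-0.05,0.02,0.085],[0,0,-0.635,0.437,-0.06,0.026,0.085],[0,0,-0.635,0.437,-0.06,0.026,0.085],[0,0,-0.635,0.437,-0.06,0.026,0.085],[0,0,-0.635,0.437,-0.06,0.026,0.085],[0,0,-0.635,0.437,-0.06,0.026,0.085],[0,0,-0.635,0.437,-0.06,0.026,0.085],[0,0,-0.635,0.437,-0.06,0.026,0.085]]'
python3 - <<'E'
from h import *
import cv2
np.save("w3.npy",{k:v for k,v in bot.calibration("wrist").items()},allow_pickle=True)
cv2.imwrite("pics/w3.png",cv2.cvtColor(bot.camera("wrist"),cv2.COLOR_RGB2BGR))
print(proj("wrist",[.421,.263,.022]))
E
```

```text
clock: 6.32
eef_pos: [0.4194, 0.2618, 0.1976]
tool_rot: [0.467, 0.884, -0.001, -0.0]
ft_force: [0.9, -0.6, -0.1]
grip_width: 0.0848
grasp_force: 0.0
[284.29302634 183.35898762]
```

View pics/w3.png

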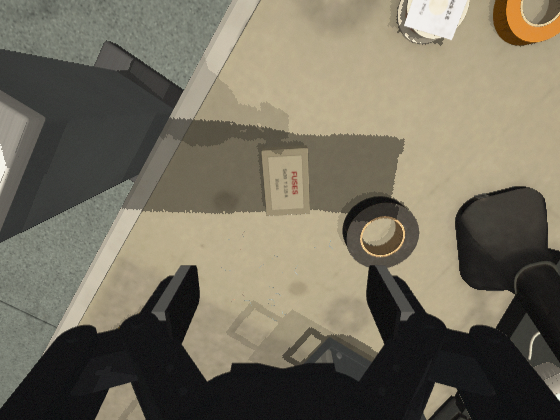

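The wrist view shows the box top at about (262,150), (306,146), (310,210) and (266,215). The tape roll is clear of the fingers.

Run:
```python
from h import *
c=np.load("w3.npy",allow_pickle=True).item()
X=np.array([ray("",p,.022,c) for p in [(262,150),(306,146),(310,210),(266,215)]]);print(X.round(3).tolist(),np.linalg.norm(X-np.roll(X,-1,0),axis=1).round(3))
m=X.mean(0);d=X[0]-X[3]+X[1]-X[2];a=np.arctan2(d[1],d[0])%np.pi-np.pi/2;print(m,a)
print(to_tool([m[0],m[1],.003],down(a)))
```

```text
[[0.38, 0.28, 0.022], [0.417, 0.31, 0.022], [0.462, 0.254, 0.022], [0.425, 0.22, 0.022]] [0.047 0.072 0.05  0.074]
[0.42098366 0.2659079  0.022     ] 0.6634096828802907
(array([0.0027, 0.0036, 0.1948]), array([-0.0007,  0.0002, -0.0649]))
```

```bash
python3 jog.py '[[0,0,-0.06,0.002,0.003,0.05,0.085],[0,0,-0.065,0.0027,0.0036,0.1,0.085],[0,0,-0.065,0.0027,0.0036,0.15,0.085],[0,0,-0.065,0.0027,0.0036,0.18,0.085],[0,0,-0.065,0.0027,0.0036,0.195,0.085],[0,0,-0.065,0.0027,0.0036,0.195,0.085]]'
python3 jog.py '[[0,0,0,0,0,0,0.04],[0,0,0,0,0,0,0.04],[0,0,0,0,0,0,0.04],[0,0,0,0,0,0,0.04],[0,0,0,0,0,0,0.04],[0,0,0,0,0,0,0.04]]'
```

```text
clock: 7.12
eef_pos: [0.4209, 0.2666, 0.0027]
tool_rot: [0.438, 0.899, -0.001, -0.0]
ft_force: [0.3, 0.1, 1.3]
grip_width: 0.0852
grasp_force: 0.0
clock: 7.88
eef_pos: [0.4222, 0.2684, 0.0047]
tool_rot: [0.437, 0.899, 0.002, 0.001]
ft_force: [0.2, -0.5, 6.4]
grip_width: 0.0486
grasp_force: 63.6
```

```bash
python3 jog.py '[[0,0,0,0,0,-0.05,0.04],[0,0,0,0,0,-0.11,0.04],[0,0,0,0,0,-0.17,0.04],[0,0,0,0,0,-0.23,0.04],[0,0,0,0,0,-0.27,0.04],[0,0,0,0,0,-0.27,0.04]]'
python3 - <<'E'
from h import *
print(to_tool(unit(.058,.27),down(YAW+np.pi/2)))
E
```

```text
clock: 8.62
eef_pos: [0.4225, 0.2688, 0.2774]
tool_rot: [0.437, 0.899, 0.004, 0.002]
ft_force: [0.4, 0.8, -2.3]
grip_width: 0.0483
grasp_force: 62.9
(array([-0.443 , -0.1595,  0.0063]), array([ 0.008 ,  0.0047, -0.8695]))
```

```bash
python3 jog.py '[[0,0,-0.1,-0.05,-0.018,0,0.04],[0,0,-0.25,-0.1,-0.036,0,0.04],[0,0,-0.4,-0.16,-0.058,0,0.04],[0,0,-0.55,-0.22,-0.08,0,0.04],[0,0,-0.7,-0.28,-0.1,0,0.04],[0,0,-0.85,-0.34,-0.122,0,0.04],[0,0,-0.87,-0.4,-0.144,0,0.04],[0,0,-0.87,-0.443,-0.16,0.006,0.04],[0,0,-0.87,-0.443,-0.16,0.006,0.04],[0,0,-0.87,-0.443,-0.16,0.006,0.04]]'
python3 - <<'E'
from h import *
print(to_tool(unit(.058,.165),down(YAW+np.pi/2)))
E
```

```text
clock: 9.88
eef_pos: [0.568, -0.1793, 0.2654]
tool_rot: [0.018, 1.0, 0.001, -0.001]
ft_force: [-0.1, -0.2, -1.8]
grip_width: 0.0488
grasp_force: 62.8
(array([-0.0033,  0.0013,  0.1004]), array([ 0.0013, -0.003 , -0.0004]))
```

```bash
python3 jog.py '[[0,0,0,-0.003,0.001,0.03,0.04],[0,0,0,-0.003,0.001,0.06,0.04],[0,0,0,-0.003,0.001,0.085,0.04],[0,0,0,-0.003,0.001,0.1,0.04],[0,0,0,-0.003,0.001,0.1,0.04]]'
python3 jog.py '[[0,0,0,0,0,0,0.075],[0,0,0,0,0,0,0.075],[0,0,0,0,0,0,0.075],[0,0,0,0,0,0,0.075],[0,0,0,0,0,-0.05,0.075],[0,0,0,0,0,-0.1,0.075],[0,0,0,0,0,-0.12,0.075],[0,0,0,0,0,-0.12,0.075]]'
python3 - <<'E'
from h import *
import cv2
a=cv2.cvtColor(bot.camera("wrist"),cv2.COLOR_RGB2BGR)
b=cv2.resize(cv2.cvtColor(bot.camera("side"),cv2.COLOR_RGB2BGR)[145:285,220:380],None,fx=3,fy=3)
cv2.imwrite("pics/w4.png",cv2.resize(np.hstack([a,b]),(800,324)))
print(to_tool(unit(.058,.165),down(YAW+np.pi/2)))
E
```

```text
clock: 10.5
eef_pos: [0.571, -0.1774, 0.1661]
tool_rot: [0.017, 1.0, 0.0, -0.001]
ft_force: [0.0, 0.9, -1.0]
grip_width: 0.0489
grasp_force: 62.8
clock: 11.5
eef_pos: [0.5728, -0.1791, 0.2892]
tool_rot: [0.017, 1.0, -0.001, 0.002]
ft_force: [0.7, 0.4, -0.4]
grip_width: 0.0751
grasp_force: 0.0
(array([0.0003, 0.0006, 0.1209]), array([ 0.0004, -0.0013,  0.0001]))
```

View pics/w4.png

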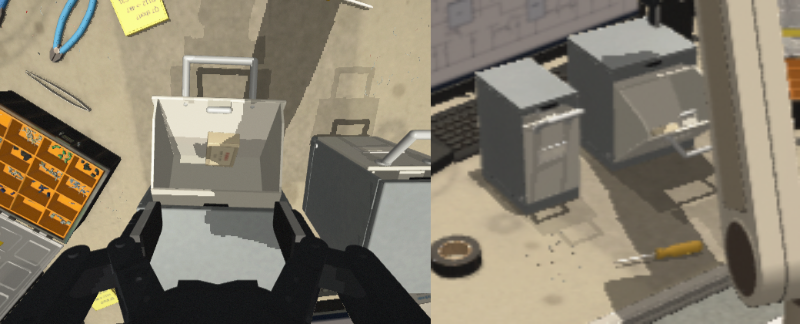

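The box lies inside the open bin, at about (222,150) in the left half, and nothing else has moved. Next I'll bring the closed fingers in front of the bar and push it shut along its arc.

```bash
python3 jog.py '[[0,0,0,0.05,0,0,0],[0,0,0,0.1,0,0,0],[0,0,0,0.145,0,0,0],[0,0,0,0.145,0,0.05,0],[0,0,0,0.145,0,0.1,0],[0,0,0,0.145,0,0.16,0],[0,0,0,0.145,0,0.21,0],[0,0,0,0.145,0,0.215,0],[0,0,0,0.145,0,0.215,0]]'
python3 - <<'E'
from h import *
r=np.hypot(.172,.05);a0=np.arctan2(.05,.172)
for t in(.85,.75,.65,.55,.45,.35,.25,.15,.09,.0):
    p=unit(r*np.sin(a0+t)+.016,r*np.cos(a0+t)+.025-.025);print(t,to_tool(p)[0])
E
```

```text
clock: 12.72
eef_pos: [0.4268, -0.1737, 0.0722]
tool_rot: [0.017, 1.0, 0.0, -0.0]
ft_force: [0.2, -0.0, 1.2]
grip_width: -0.0002
grasp_force: 0.0
0.85 [-0.024   0.0007 -0.0038]
0.75 [-0.0324  0.0007 -0.0196]
0.65 [-0.0423  0.0007 -0.0345]
0.55 [-0.0537  0.0007 -0.0484]
0.45 [-0.0664  0.0007 -0.061 ]
0.35 [-0.0803  0.0007 -0.0723]
0.25 [-0.0952  0.0007 -0.0822]
0.15 [-0.1111  0.0007 -0.0905]
0.09 [-0.1209  0.0007 -0.0948]
0.0 [-0.1362  0.0007 -0.1   ]
```

```bash
python3 jog.py '[[0,0,0,-0.015,0,0,0],[0,0,0,-0.026,0,-0.008,0],[0,0,0,-0.034,0,-0.02,0],[0,0,0,-0.044,0,-0.034,0],[0,0,0,-0.055,0,-0.048,0],[0,0,0,-0.068,0,-0.061,0],[0,0,0,-0.082,0,-0.072,0],[0,0,0,-0.097,0,-0.082,0],[0,0,0,-0.112,0,-0.09,0],[0,0,0,-0.12,0,-0.095,0]]'; python3 jog.py '[[0,0,0,0,0,0,0],[0,0,0,-0.006,0,-0.002,0],[0,0,0,-0.012,0,-0.004,0],[0,0,0,-0.016,0,-0.005,0],[0,0,0,-0.019,0,-0.005,0],[0,0,0,-0.022,0,-0.005,0],[0,0,0,-0.022,0,-0.005,0]]'
```

```text
clock: 13.98
eef_pos: [0.5485, -0.178, 0.169]
tool_rot: [0.017, 1.0, -0.001, 0.001]
ft_force: [-7.1, -0.2, -4.3]
grip_width: -0.0001
grasp_force: 3.7
clock: 14.85
eef_pos: [0.5621, -0.1784, 0.1718]
tool_rot: [0.018, 1.0, 0.0, -0.007]
ft_force: [-19.0, 0.6, 10.3]
grip_width: -0.0002
grasp_force: 9.7
```

The force is rising at the position where the bin should be shut. I'll back off and check.

```bash
python3 jog.py '[[0,0,0,-0.003,0,0,0],[0,0,0,-0.003,0,0,0],[0,0,0,0.03,0,0,0],[0,0,0,0.08,0,0,0],[0,0,0,0.12,0,-0.05,0],[0,0,0,0.12,0,-0.11,0],[0,0.0,0,0.1,0.0,-0.16,0],[0,0.0,0,0.1,0.0,-0.16,0],[0,0.0,0,0.1,0.0,-0.16,0]]'
python3 - <<'E'
from h import *
import cv2
b=cv2.cvtColor(bot.camera("side"),cv2.COLOR_RGB2BGR)[145:285,220:350]
t=cv2.cvtColor(bot.camera("top"),cv2.COLOR_RGB2BGR)[150:290,200:400]
a=cv2.resize(cv2.cvtColor(bot.camera("wrist"),cv2.COLOR_RGB2BGR),(373,280))
p=np.hstack([cv2.resize(b,(520,560))[:, :],]);t=cv2.resize(t,(400,280))
cv2.imwrite("pics/end.png",cv2.resize(np.hstack([p,np.vstack([t,cv2.resize(a,(400,280))])]),(800,487)))
print(bot.get_obs()["eef_pos"],[proj("wrist",unit(.05,.197,l)).round() for l in(-.045,.045)])
E
```

```text
clock: 15.98
eef_pos: [0.4691, -0.175, 0.3318]
tool_rot: [0.017, 1.0, 0.0, 0.0]
ft_force: [0.2, -0.4, -0.5]
grip_width: 0.0001
grasp_force: 0.0
[ 0.46813    -0.17480352  0.33040453] [array([241., 293.]), array([324., 293.])]
```

View pics/end.png

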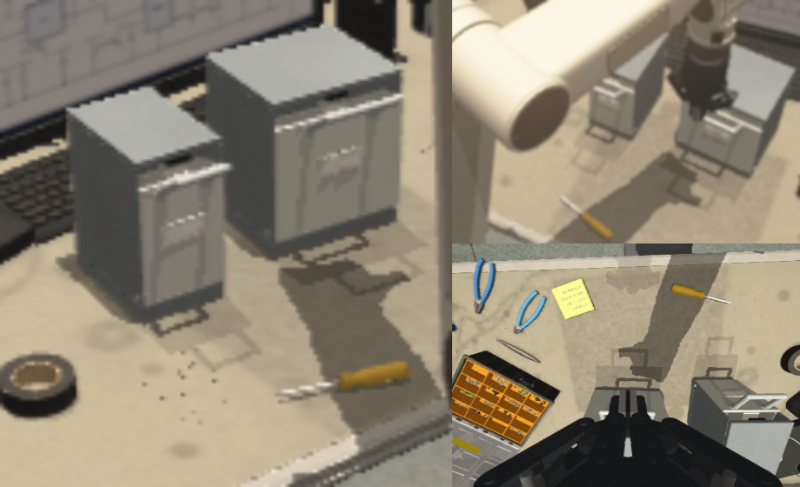

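The bin looks shut and the driver and tape are in place. I'll compare the numbers with the starting side picture, since a bin left ajar would move the handle several pixels.

Run:
```python
from h import *
import cv2
a=cv2.imread("pics/side0.png",0);b=cv2.cvtColor(bot.camera("side"),cv2.COLOR_RGB2GRAY)
s=(slice(168,220),slice(294,338))
d=cv2.absdiff(a,b)[s];print("diff mean",d.mean(),"max",d.max(),(d>25).sum())
print(cv2.phaseCorrelate(np.float32(a[s]),np.float32(b[s])))
```

```text
diff mean 1.8715034965034965 max 67 2
((0.47086369208134826, -0.042443317697625105), 1.007442272445302)
```

```bash
python3 -c "
from workcell import bot
print(bot.job_done())"
```

```text
the job is handed in; nothing more can be done
None
```

The cardboard box is in the wide bin and the bin is pushed shut: its front matches the starting picture almost exactly. The narrow bin stayed shut, the tape roll and screwdriver were not disturbed, and I handed the job in at about 16 s.

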